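Test the set of a plaster cup with a spring gauge

TASK

Stand the green cup of set plaster, the one with the red dot, upright near the middle of the round steel test plate, gently, and let go of it. Then take the black spring gauge out of its wooden stand and hold it upright with its foot on the red dot, pressing lightly so that the foot is pushed about half-way in (the red half of its stem has just disappeared into the nose). Finish while still holding the gauge pressed there: do not let go or put it down, and leave the other things on the bench as they are.

Things in the scene. Friction and masses are not known exactly. Their poses are not given: they have to be found in the camera images.
- cup: Green straight round cup filled to the brim with hard set plaster, a rigid solid, 52 mm diameter, 70 mm tall, about 0.2 kg. It stands upright on the bench at the start. Origin: centre of its underside, z up its axis. Only this cup has a red dot on the plaster.
- dot (a point): Centre of the red dot (12 mm diameter) on the plaster top of the green cup, 70 mm above the cup's underside and 12 mm off the cup's axis along the cup's own +x.
- plate: Round steel test plate fixed to the bench, 100 mm diameter, 8 mm high, with a thin blue ring of 68 mm outer diameter inlaid around its middle. Origin: centre of its underside; its top is 8 mm above that. The cup stands near the middle when its axis is within about 15 mm of the plate's.
- stand: Wooden stand of the gauge, fixed to the bench, 90 mm (own x) by 80 mm (own y), 70 mm high, with a round hole of 28 mm through its top board (12 mm thick), open below, with side walls at its +y and -y sides. The gauge's foot end hangs 55 mm below the board's top. Origin: centre of its underside; the hole's axis is its own z.
- gauge: Upright spring gauge, 0.155 kg. Origin: centre of its nose's lower end, z up. Above it: nose 22 mm diameter to z 35 mm; flange 44 (x) by 36 mm (y), z 35-43; black grip block 34 (x) by 26 mm (y), z 43-93, white dials on its top (3 mm thick) and -x face. Grip the block across its 26 mm. At the start the flange rests on the stand, nose and foot hang in the hole with 3 mm play; it lifts straight up.
- tip (a point): Centre of the flat lower end of the gauge's spring foot (steel disc, 12 mm diameter), on the gauge's axis, 20 mm below the gauge's origin when the foot is fully out.
- foot (a joint): How far the spring foot is pushed into the gauge, in m: 0 fully out (at rest), 0.016 fully in. Spring of 300 N/m with 0.3 N preload: half-way (0.008) takes about 2.7 N. The visible stem between nose and foot disc is 16 mm long when out: its upper 8 mm is red, its lower 8 mm steel.
- cup_blue: Blue cup of plaster without a dot, same size as the green one, standing on the bench. Origin: centre of its underside. Leave it.
- cup_grey: Grey cup of plaster without a dot, same size. Origin: centre of its underside. Leave it.
- jar: Jar, 70 mm diameter, 75 mm tall, standing on the far part of the bench. Origin: centre of its underside. Leave it.
- bottle: Bottle, 60 mm diameter, 160 mm tall, standing on the far part of the bench. Origin: centre of its underside. Leave it.
- cast: White plaster dental cast, 66 by 70 mm, 36 mm high, on the far left part of the bench. Origin: centre of its underside. Leave it.
- spatula: Spatula 200 mm long lying on the far part of the bench. Leave it.
Not all that is in view belongs to the job. Of the things like the cup, leave any that is pink; of the rest the smaller one is meant.

How it is judged:
On the way, in this order (a step that is already met when the one before it is completed fails the run):
1. the green cup stands upright near the middle of the test plate and has been let go (horizontal distance between cup and plate below 0.018 m and z of cup in the frame of plate between 0.005 and 0.012 m and angle between cup's own z axis and vertical below 0.06 rad and contact force between cup and plate above 0.5 N and contact force between cup and the fingers below 0.1 N), for 0.3 s.
2. the gauge has been lifted out of its stand (z of tip in the frame of stand above 0.072 m and contact force between gauge and the fingers above 1 N), for 0.1 s.
3. the gauge is held upright with its foot on the red dot, pushed about half-way in (all of step 1 and horizontal distance between tip and dot below 0.007 m and angle between gauge's own z axis and vertical below 0.1 rad and value of joint foot between 0.004 and 0.012 m and contact force between gauge and cup between 0.8 and 6 N and contact force between gauge and the fingers above 2 N and contact force between gauge and stand below 0.1 N and contact force between gauge and plate below 0.1 N), for 0.5 s.
At the end, for the whole second after the job is handed in: Green cup upright (0.06 rad) on the plate, axes within 18 mm, not touched by fingers. Gauge held in the fingers only, upright within 0.1 rad, foot centre within 7 mm of the red dot's centre, foot pushed in 4 to 12 mm, 0.8 to 6 N on the cup (all of step 3); the arm keeps its last pose, push and grip.
It fails at once if the green cup is tipped (angle between cup's own z axis and vertical above 0.35 rad).
It fails at once if the cup is dropped or rammed onto the plate (contact force between cup and plate above 60 N).
It fails at once if the gauge is pressed hard on the plaster (contact force between gauge and cup above 18 N).
It fails at once if another thing on the bench is disturbed (distance of any of cup_blue, cup_grey, jar, bottle, cast, spatula from where it was at the start of the episode above 0.02 m or angle between any of cup_blue, cup_grey, jar, bottle, cast's own z axis and vertical above 0.4 rad).
It also fails if it takes over 59 s, if anything falls off the work surface, if the arm or the gripper's body presses on something with over 40 N, if the wrist force passes 120 N, or if a joint passes its speed limit or range.

ROBOT

A 6-joint arm with a two-finger parallel gripper is mounted at the origin on the work surface. World frame = base frame: x ahead of the robot, y to its left, z up, the work surface at z = 0. Lengths are in m, angles in rad, forces in N, time in s.
With the tool pointing down it reaches from about 0.275 to 0.825 m from the base axis. Payload 5.2 kg.
Tool frame: the origin (TCP) lies at the very end of the fingers, on their centre line; the grasp point (between the pads) lies 19 mm behind it; z points along the fingers, y is the line along which they close (so a half turn about z gives the same grasp; the last joint's range is limited). The gripper opens to 93 mm and grips with 3 to 60 N. Pads are 15 mm wide; open, the fingers measure 128 mm over their backs; the gripper's body (75 mm by 188 mm) begins 65 mm behind the grasp point.
Start: joints at [1.114, 0.259, 1.535, -0, 1.348, -0.203], TCP at [0.138, 0.532, 0.219] pointing down, gripper open.
Joint ranges: [-3.14, 3.14], [-0.91, 2.08], [0.19, 2.58], [-1.22, 4.36], [0.22, 2.71], [-3.12, 3.12]. Speed limits (rad/s): [2.57, 2.57, 3.14, 3.14, 3.14, 3.14].

INTERFACE

Orientations are given as a unit quaternion [w, x, y, z].
In Python, from rig import env, camera, masks_of gives the robot as it stands.
- The arm moves only by the tool jog_arm, never from a script. Its argument "rows" is a list of rows, each a list of 3 entries, a list of its own where there are three numbers: the closure in counts, from 0 (fully open) to 255 (shut), then the shift along the world's x, y, z in units of 40 mm (1.0 is 40 mm), then the turn, a rotation vector about the world's x, y, z in units of 5 degrees (1.0 is 5 degrees). A call has exactly 5 rows; each row shifts and turns the commanded pose from where the row before left it; what a row does not reach is not made up. A row lasts 1/12 s, in which the tool goes at most 41.7 mm and 7.16 degrees, less where a joint would pass 70% of its speed; a pose out of reach is approached as far as the arm can. A call is refused whole if a number of a shift passes 1 or a number of a turn 1, either way. A call with a gripper value outside its range is refused whole. The fingers move at their own pace and stop on an object; the grip force is fixed at half the most. Time passes only in rows, so rows that do not move let the fingers close, or fill a call up. It gives the time, the measured TCP pose, the force, the opening and the grip force at its end, in the units of the state.
- env.get_obs(): the state, without advancing time (a new reading comes with each control period).
- camera(name): name is "side" or "top" or "wrist"; returns a dict with "color" (420x560x3 uint8, blue, green, red), "camera_matrix" (3x3 intrinsics, pixels), "T" (4x4, takes a point from camera to world coordinates); the wrist camera has in their place "T_tool_cam" (4x4, takes a point from camera to tool coordinates, whose origin is the TCP and whose axes are the flange's). Camera axes: x right, y up, looking along -z (the intrinsics and any distortion apply to the point x, -y, -z); pixel columns grow to the right and rows downward; lengths in m; the calibration is good to about 2 mm. A picture is of the moment at which its call begins: read the wrist's pose just before it. There is no depth.
- env.sign_off(): hands the job in; it is judged then, once.
Trained networks look in a picture, given as the dict that the camera call returned (one of the last four; its "shot" number tells which), for a name from the list of things; names that differ only in an ending like _2 or _b are one class to them, and where a whole thing is asked for, a point or a joint stands for the part that bears it (a point fixed in the world has none). Each returns a list of dicts, best first, with "confidence" (0 to 1); they miss things now and then, are a little off and sometimes report something else, mostly with a low value. They report only what shows in the picture. A call takes as long as a camera call. They do not tell look-alikes from the thing itself.
- masks_of(thing, picture): "pixels" (420x560 bool, what is visible of it) and "bbox" ([left, top, right, bottom] in pixels, round what is visible of it).
The state is a dict: "t": time; "q": joint angles; "joint_vel": joint speeds; "tau": joint torques, N m; "position": TCP position; "ee_rot": TCP orientation; "wrist_force": force on the tool from outside, world axes, zero at the start; "ft_torque": the same for the moment, N m; "gripper_width": opening from 0.0 (shut) to 1.0 (fully open); "grasp_force": force on a finger pad.
Only numpy, scipy, OpenCV 4.12 (cv2) and the standard library are available. Lean on these libraries where they do the work, as an engineer would, in place of code of your own. Each camera call takes 0.05 s, during which the arm holds its last target. There are 200 camera calls.

## Working session

There is one attempt and no reset: what is moved stays moved. The work goes in short steps, Python scripts to look and compute and a tool call to move; the robot and the scene stay as the last step left them, time stands still between calls to the robot, and variables do not carry over. Pictures are saved under pics/ and viewed, at most 10 in all, crops included, and the job is handed in when it is done.

Besides the shell and the picture viewer there is one more tool, called after "Request:" by a JSON object that holds its "api" and its "payload", one argument or row to a line. jog_arm: Moves the arm, as the interface text tells. Its arguments: {"type":"object","properties":{"rows":{"type":"array"}},"required":["rows"]}

```bash
mkdir -p pics; ls; cat > h.py <<'E'
import numpy as np, cv2
from rig import env, camera, masks_of
from scipy.spatial.transform import Rotation as R
def obs(): return env.get_obs()
def Tcam(p,o=None):
    if 'T' in p: return np.array(p['T'])
    o=o or env.get_obs(); w,x,y,z=o['ee_rot']
    T=np.eye(4); T[:3,:3]=R.from_quat([x,y,z,w]).as_matrix(); T[:3,3]=o['position']
    return T@np.array(p['T_tool_cam'])
def pix2z(p,T,u,v,z):
    K=np.array(p['camera_matrix']); d=np.linalg.inv(K)@[u,v,1]; d=T[:3,:3]@[d[0],-d[1],-d[2]]
    s=(z-T[2,3])/d[2]; return T[:3,3]+s*d
def proj(p,T,X):
    c=np.linalg.inv(T)@np.r_[X,1]; q=np.array(p['camera_matrix'])@[c[0],-c[1],-c[2]]; return q[:2]/q[2]
E
python3 - <<'E'
from h import *
o=obs(); print(o['t'],o['position'],o['ee_rot'],o['wrist_force'],o['gripper_width'])
for n in ['top','side']:
    p=camera(n); T=Tcam(p); cv2.imwrite(f'pics/{n}0.png',p['color']); print(n,p.keys(),T[:3].round(3).tolist(),p['camera_matrix'])
    for th in ['cup','plate','stand','gauge','dot','cup_blue','cup_grey','jar','bottle','cast','spatula']:
        for m in masks_of(th,p)[:4]:
            b=m['bbox'];u,v=(b[0]+b[2])/2,(b[1]+b[3])/2
            print(th,round(m['confidence'],2),list(map(int,b)),pix2z(p,T,u,v,0.07)[:2].round(3))
E
```

```text
pics
0.0 [0.13783493 0.53188537 0.21783936] [-2.88147623e-04  1.26545948e-01  9.91960334e-01 -8.57247078e-04] [-0.70234284 -0.1249476  -0.04010096] 1.00009138744585
top dict_keys(['color', 'camera_matrix', 'T', 'shot']) [[0.028, 0.981, -0.19, 0.395], [-0.999, 0.031, 0.015, 0.039], [0.021, 0.19, 0.982, 1.078]] [[399.08238018   0.         286.7048266 ]
 [  0.         399.08238018 207.53232296]
 [  0.           0.           1.        ]]
cup 0.95 [253, 204, 280, 236] [0.555 0.073]
cup 0.84 [212, 212, 233, 236] [0.542 0.185]
cup 0.67 [236, 179, 264, 205] [0.627 0.118]
plate 0.83 [293, 243, 328, 282] [ 0.451 -0.041]
gauge 0.91 [393, 241, 414, 261] [ 0.488 -0.278]
gauge 0.69 [209, 210, 232, 234] [0.546 0.189]
dot 0.94 [210, 209, 232, 234] [0.548 0.188]
dot 0.86 [242, 178, 261, 203] [0.632 0.114]
dot 0.81 [254, 206, 280, 235] [0.553 0.072]
cup_blue 0.6 [137, 232, 168, 256] [0.487 0.356]
cup_grey 0.65 [213, 269, 235, 290] [0.403 0.173]
cup_grey 0.28 [375, 233, 421, 273] [ 0.481 -0.262]
jar 0.7 [215, 135, 246, 167] [0.736 0.174]
bottle 0.83 [378, 128, 411, 163] [ 0.767 -0.262]
cast 0.85 [141, 
[... 349 characters left out ...]
 ]]
cup 0.8 [234, 200, 272, 250] [0.549 0.033]
cup 0.68 [235, 188, 259, 208] [0.552 0.158]
plate 0.79 [193, 264, 238, 296] [ 0.453 -0.141]
stand 0.55 [212, 306, 280, 384] [ 0.486 -0.31 ]
stand 0.41 [236, 187, 260, 204] [0.556 0.169]
gauge 0.77 [230, 292, 262, 339] [ 0.495 -0.245]
dot 0.77 [238, 188, 256, 200] [0.555 0.178]
dot 0.75 [275, 197, 295, 233] [0.626 0.06 ]
dot 0.66 [235, 196, 271, 249] [0.55  0.045]
cup_blue 0.93 [207, 160, 226, 191] [0.49  0.297]
cup_grey 0.7 [176, 195, 199, 229] [0.409 0.121]
cup_grey 0.2 [238, 190, 259, 206] [0.556 0.158]
bottle 0.6 [393, 253, 436, 343] [ 0.788 -0.259]
cast 0.76 [275, 163, 304, 189] [0.678 0.256]
spatula 0.63 [325, 232, 364, 288] [ 0.704 -0.128]
```

```bash
python3 - <<'E'
from h import *
a=cv2.imread('pics/top0.png')[130:310,130:430]; cv2.imwrite('pics/top0c.png',cv2.resize(a,None,fx=2.66,fy=2.66,interpolation=cv2.INTER_CUBIC))
b=cv2.imread('pics/side0.png')[150:390,160:460]; cv2.imwrite('pics/side0c.png',cv2.resize(b,None,fx=2.5,fy=2.5,interpolation=cv2.INTER_CUBIC))
E
```

```text
(no output)
```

View pics/top0c.png

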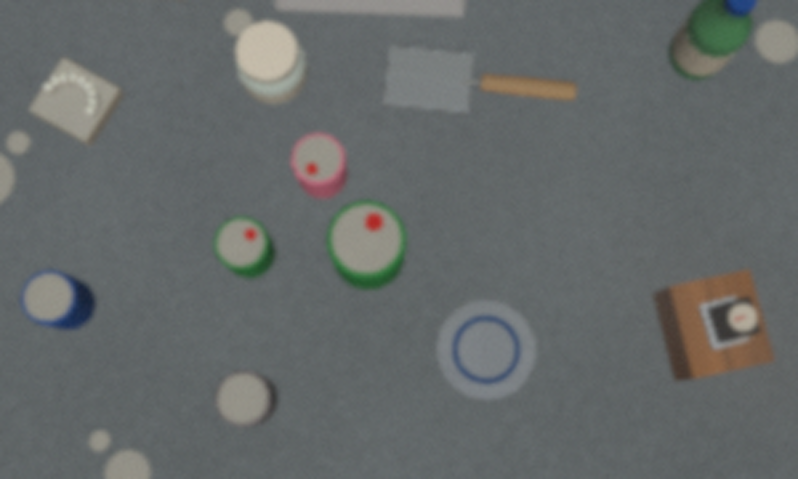

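View pics/side0c.png

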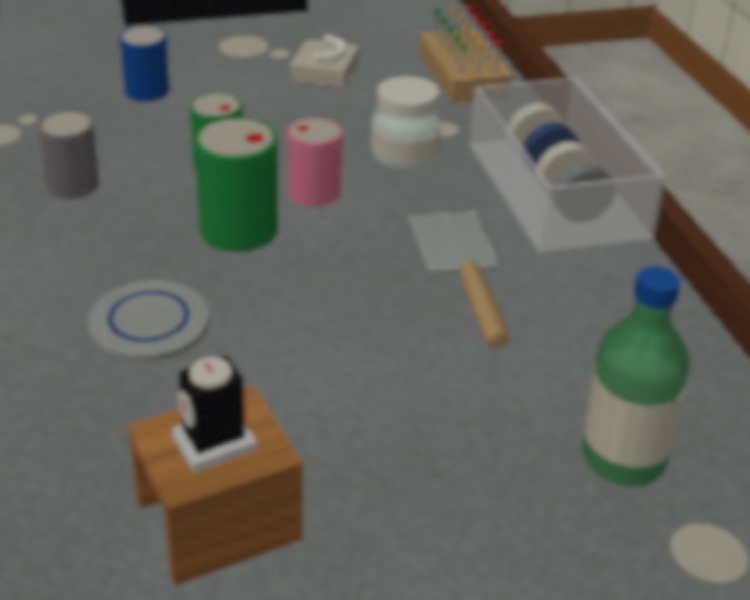

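Candidates with red dots, in top-view pixels: small green cup (221,221), big green cup (268,218) and pink cup (250,191). By the description it is the small green one, at about (0.545, 0.187). The plate is at (313,261) and the gauge at (409,249). I'll move above the small green cup and check it close up with the wrist camera.

Request:
{"api": "jog_arm", "payload": {
  "rows": [
    [0,[0.68,-0.57,0],[0,0,-1]],
    [0,[0.68,-0.57,0],[0,0,-1]],
    [0,[0.68,-0.57,0],[0,0,-1]],
    [0,[0.68,-0.57,0],[0,0,-1]],
    [0,[0.68,-0.57,0],[0,0,-1]]
  ]
}}

```text
t: 1.62
position: [0.2749, 0.4173, 0.2188]
ee_rot: [0.0, 0.34, 0.94, 0.0]
wrist_force: [-1.0, 0.8, -0.0]
gripper_width: 1.003
grasp_force: 0.0
```

Request:
{"api": "jog_arm", "payload": {
  "rows": [
    [0,[0.68,-0.57,0],[0,0,-1]],
    [0,[0.68,-0.57,0],[0,0,-1]],
    [0,[0.68,-0.57,0],[0,0,-1]],
    [0,[0.68,-0.57,0],[0,0,0]],
    [0,[0.68,-0.57,0],[0,0,0]]
  ]
}}

```text
t: 2.03
position: [0.4112, 0.3031, 0.2189]
ee_rot: [0.0, 0.458, 0.889, 0.0]
wrist_force: [0.2, 0.1, 0.3]
gripper_width: 1.0
grasp_force: 0.0
```

```bash
cat >> h.py <<'E'
def look(th,z,name=None,cam='wrist'):
    o=obs(); p=camera(cam); T=Tcam(p,o)
    if name: cv2.imwrite('pics/'+name,p['color'])
    print('tcp',o['position'].round(4),'t',round(o['t'],2),'yaxis deg',Tang(o))
    for m in masks_of(th,p)[:4]:
        (c,r),(c2,ax,an)=cv2.minEnclosingCircle(np.argwhere(m['pixels'])[:,::-1].astype(np.float32)),((0,0),0,0)
        b=m['bbox']; print(th,round(m['confidence'],2),list(map(int,b)),pix2z(p,T,(b[0]+b[2])/2,(b[1]+b[3])/2,z).round(4))
    return o,p,T
def Tang(o):
    w,x,y,z=o['ee_rot']; v=R.from_quat([x,y,z,w]).as_matrix()[:,1]; return np.degrees(np.arctan2(v[1],v[0])).round(2)
def redpts(p,T,z):
    h=cv2.cvtColor(p['color'],cv2.COLOR_BGR2HSV); m=(((h[...,0]<8)|(h[...,0]>172))&(h[...,1]>140)&(h[...,2]>80)).astype(np.uint8)
    n,_,st,c=cv2.connectedComponentsWithStats(m)
    for i in range(1,n):
        if st[i,4]>30: print('red',c[i].round(1),st[i,4],pix2z(p,T,*c[i],z).round(4))
E
```

Request:
{"api": "jog_arm", "payload": {
  "rows": [
    [0,[0.68,-0.57,0],[0,0,0]],
    [0,[0.68,-0.57,0],[0,0,0]],
    [0,[0.6,-0.5,0],[0,0,0]],
    [0,[0,0,0],[0,0,0]],
    [0,[0,0,0],[0,0,0]]
  ]
}}

```text
t: 2.45
position: [0.4895, 0.2376, 0.2183]
ee_rot: [-0.0, 0.46, 0.888, -0.0]
wrist_force: [-0.6, 0.9, 0.1]
gripper_width: 0.998
grasp_force: 0.0
```

```bash
python3 - <<'E'
from h import *
o,p,T=look('cup',0.07,'w1.png'); redpts(p,T,.07); print(p['T_tool_cam'].round(3),T[:3,3])
E
```

```text
tcp [0.4895 0.2376 0.2183] t 2.45 yaxis deg 35.27
cup 0.93 [281, 215, 325, 280] [0.5433 0.2056 0.07  ]
cup 0.7 [295, 292, 339, 360] [0.6155 0.1356 0.07  ]
cup 0.68 [206, 278, 276, 383] [0.5472 0.0786 0.07  ]
red [303.6 270.1] 76 [0.5592 0.1843 0.07  ]
red [248.9 367.7] 150 [0.5835 0.0397 0.07  ]
[[-0.     0.956  0.293  0.082]
 [ 1.     0.     0.     0.   ]
 [ 0.     0.293 -0.956 -0.165]
 [ 0.     0.     0.     1.   ]] [0.44241026 0.30493227 0.38299819]
```

View pics/w1.png

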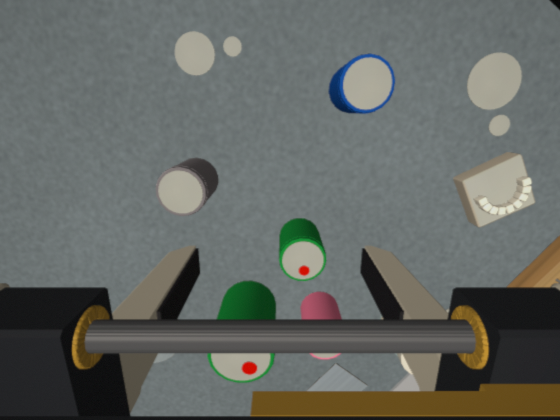

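The close view shows the small green cup, rim centre about (302,259), red dot (304,270). The big green one is at (242,358) and the pink at (321,325).

```bash
python3 - <<'E'
from h import *
o=obs(); p=camera('wrist'); T=Tcam(p,o)
for q in [(302,259),(302,239),(302,280),(280,259),(325,259)]: print(pix2z(p,T,*q,.07).round(4))
print('redcup big top',pix2z(p,T,242,358,.11).round(3),pix2z(p,T,211,358,.11).round(3),pix2z(p,T,273,358,.11).round(3))
t=camera('top');Tt=Tcam(t)
s=lambda a,b:(130+a/2.66,130+b/2.66)
print('cup top',pix2z(t,Tt,*s(242,242),.07).round(4)); print('plate',pix2z(t,Tt,*s(487,350),.008).round(4))
print('gauge dial',pix2z(t,Tt,*s(742,318),.131).round(4))
print('stand corners',[pix2z(t,Tt,*s(*c),.07)[:2].round(4).tolist() for c in [(668,288),(750,270),(773,360),(690,380)]])
E
```

```text
[0.5484 0.1957 0.07  ]
[0.5345 0.2145 0.07  ]
[0.5636 0.1752 0.07  ]
[0.529  0.1819 0.07  ]
[0.5687 0.2102 0.07  ]
redcup big top [0.551 0.082 0.11 ] [0.525 0.063 0.11 ] [0.578 0.1   0.11 ]
cup top [0.5505 0.1899 0.07  ]
plate [ 0.4583 -0.0519  0.008 ]
gauge dial [ 0.4861 -0.2699  0.131 ]
stand corners [[0.5186, -0.2193], [0.5384, -0.2989], [0.453, -0.3181], [0.4321, -0.2386]]
```

Request:
{"api": "jog_arm", "payload": {
  "rows": [
    [0,[0.5,-0.37,0],[0,0,0]],
    [0,[0.5,-0.37,0],[0,0,0]],
    [0,[0.49,-0.37,-0.5],[0,0,0]],
    [0,[0,0,-0.75],[0,0,0]],
    [0,[0,0,0],[0,0,0]]
  ]
}}

```text
t: 3.07
position: [0.5449, 0.1942, 0.1637]
ee_rot: [-0.004, 0.458, 0.889, -0.003]
wrist_force: [-1.0, -0.3, -0.9]
gripper_width: 0.998
grasp_force: 0.0
```

```bash
python3 - <<'E'
from h import *
o,p,T=look('cup',0.07,'w2.png'); redpts(p,T,.07)
m=masks_of('cup',p)[0]['pixels']
h=cv2.cvtColor(p['color'],cv2.COLOR_BGR2HSV)
# plaster top inside best mask: low saturation
top=(m&(h[...,1]<90)).astype(np.uint8); c=max(cv2.findContours(top,0,1)[0],key=cv2.contourArea); e=cv2.fitEllipse(cv2.convexHull(c)); print(e,pix2z(p,T,*e[0],.07).round(4))
E
```

```text
tcp [0.5449 0.1942 0.1637] t 3.07 yaxis deg 35.47
cup 0.87 [172, 249, 258, 372] [0.5518 0.0792 0.07  ]
cup 0.84 [285, 266, 344, 317] [0.6152 0.1502 0.07  ]
cup 0.74 [256, 173, 317, 244] [0.5476 0.2002 0.07  ]
red [287.4 230.8] 134 [0.5595 0.1843 0.07  ]
red [309.9 314.3] 104 [0.6261 0.1284 0.07  ]
red [218.2 356.4] 140 [0.5816 0.0367 0.07  ]
((208.2113494873047, 358.803955078125), (19.211711883544922, 64.77857208251953), 90.37262725830078) [0.575  0.0283 0.07  ]
```

Request:
{"api": "jog_arm", "payload": {
  "rows": [
    [0,[0.1,0,-0.6],[0,0,0]],
    [0,[0,0,-0.8],[0,0,0]],
    [0,[0,0,-0.8],[0,0,0]],
    [0,[0,0,-0.6],[0,0,0]],
    [0,[0,0,0],[0,0,0]]
  ]
}}

```text
t: 3.63
position: [0.549, 0.195, 0.0539]
ee_rot: [-0.003, 0.458, 0.889, -0.002]
wrist_force: [-0.7, -0.0, -0.0]
gripper_width: 1.0
grasp_force: 0.0
```

```bash
python3 - <<'E'
from h import *
for i in range(2): camera('top')
o=obs(); print(o['position'],o['ee_rot'],o['wrist_force'],Tang(o))
E
```

```text
[0.55235697 0.19529738 0.05815756] [3.69724375e-04 4.57634407e-01 8.89140319e-01 3.25547031e-04] [-0.14515315 -0.42982391  1.02135088] 35.53
```

Request:
{"api": "jog_arm", "payload": {
  "rows": [
    [0,[0,0,-0.35],[0,0,0]],
    [0,[0,0,-0.35],[0,0,0]],
    [0,[0,0,0],[0,0,0]],
    [80,[0,0,0],[0,0,0]],
    [255,[0,0,0],[0,0,0]]
  ]
}}

```text
t: 4.15
position: [0.5536, 0.1949, 0.031]
ee_rot: [0.001, 0.458, 0.889, 0.001]
wrist_force: [0.5, -0.9, -0.5]
gripper_width: 0.902
grasp_force: 0.0
```

Request:
{"api": "jog_arm", "payload": {
  "rows": [
    [255,[0,0,0],[0,0,0]],
    [255,[0,0,0],[0,0,0]],
    [255,[0,0,0],[0,0,0]],
    [255,[0,0,0],[0,0,0]],
    [255,[0,0,0],[0,0,0]]
  ]
}}

```text
t: 4.57
position: [0.5518, 0.1942, 0.0288]
ee_rot: [-0.0, 0.458, 0.889, -0.0]
wrist_force: [-0.5, -0.4, 2.1]
gripper_width: 0.555
grasp_force: 30.0
```

Request:
{"api": "jog_arm", "payload": {
  "rows": [
    [255,[0,0,0.3],[0,0,0]],
    [255,[0,0,0.8],[0,0,0]],
    [255,[0,0,0.9],[0,0,0]],
    [255,[0,0,0.9],[0,0,0]],
    [255,[-0.3,0,0.9],[0,0,0.5]]
  ]
}}

```text
t: 4.98
position: [0.5411, 0.1941, 0.1816]
ee_rot: [0.0, 0.439, 0.898, 0.0]
wrist_force: [0.9, 0.9, -1.5]
gripper_width: 0.558
grasp_force: 30.0
```

Request:
{"api": "jog_arm", "payload": {
  "rows": [
    [255,[-0.7,-0.3,0],[0,0,1]],
    [255,[-0.7,-0.5,0],[0,0,1]],
    [255,[-0.6,-0.6,0],[0,0,1]],
    [255,[0,-0.7,0],[0,0,1]],
    [255,[0,-0.7,0],[0,0,1]]
  ]
}}

```text
t: 5.4
position: [0.458, 0.0821, 0.1805]
ee_rot: [-0.0, 0.231, 0.973, -0.0]
wrist_force: [0.5, -0.5, -2.4]
gripper_width: 0.554
grasp_force: 30.0
```

Request:
{"api": "jog_arm", "payload": {
  "rows": [
    [255,[0,-0.6,0],[0,0,1]],
    [255,[0,-0.6,0],[0,0,1]],
    [255,[0,-0.6,0],[0,0,1]],
    [255,[0,-0.5,0],[0,0,1]],
    [255,[0,-0.4,0],[0,0,1]]
  ]
}}

```text
t: 5.82
position: [0.4596, -0.0271, 0.1803]
ee_rot: [-0.0, 0.016, 1.0, -0.0]
wrist_force: [-0.7, 0.2, -2.4]
gripper_width: 0.553
grasp_force: 30.0
```

Request:
{"api": "jog_arm", "payload": {
  "rows": [
    [255,[0,-0.3,0],[0,0,1]],
    [255,[0,-0.2,0],[0,0,1]],
    [255,[0,-0.1,-0.4],[0,0,1]],
    [255,[0,0,-0.4],[0,0,0]],
    [255,[0,0,0],[0,0,0]]
  ]
}}

```text
t: 6.23
position: [0.4577, -0.0492, 0.1458]
ee_rot: [-0.003, -0.112, 0.994, 0.001]
wrist_force: [-1.1, -0.1, -1.8]
gripper_width: 0.554
grasp_force: 30.0
```

```bash
python3 - <<'E'
from h import *
o,p,T=look('plate',0.008,'w3.png'); redpts(p,T,o['position'][2]+.04)
look('gauge',0.131); look('plate',.008,'top3.png','top')
o=obs(); print(o['position'],Tang(o),o['q'],o['wrist_force'])
E
```

```text
tcp [ 0.4577 -0.0492  0.1458] t 6.23 yaxis deg 102.9
plate 0.66 [228, 149, 326, 229] [ 0.4486 -0.0527  0.008 ]
red [283.  317.8] 52 [ 0.4662 -0.0453  0.1858]
tcp [ 0.4594 -0.0494  0.1482] t 6.33 yaxis deg 102.92
gauge 0.8 [0, 167, 28, 220] [ 0.46   -0.2095  0.131 ]
tcp [ 0.4605 -0.0496  0.1493] t 6.43 yaxis deg 102.95
plate 0.28 [386, 234, 420, 272] [ 0.4878 -0.2941  0.008 ]
[ 0.46066929 -0.04959078  0.14951994] 102.97 [-3.48722822e-01  1.64365302e-01  1.83713851e+00  1.13313912e-05
  1.13851796e+00 -2.14592394e+00] [ 0.47953522  0.47260419 -3.06554248]
```

View pics/w3.png

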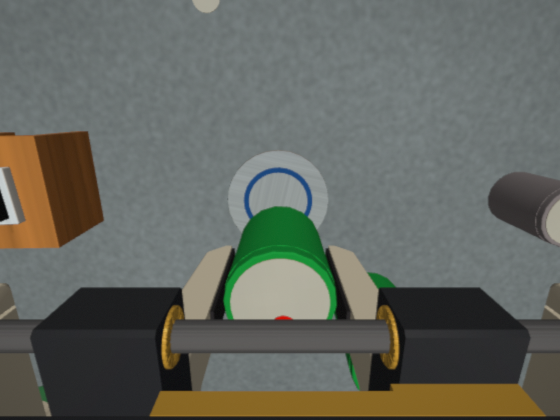

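```bash
python3 - <<'E'
from h import *
p=camera('wrist'); o=dict(obs())
o['position']=np.array([.4577,-.0492,.1458]); o['ee_rot']=[-0.003,-0.1119,0.9937,0.001]
T=Tcam(p,o)
for q in [(278,201),(278,168),(244,201),(312,201)]: print(pix2z(p,T,*q,.008).round(4))
print('cuptop',pix2z(p,T,281,291,.1458+.041).round(4))
E
```

```text
[ 0.46   -0.0497  0.008 ]
[ 0.428  -0.0569  0.008 ]
[ 0.4674 -0.0824  0.008 ]
[ 0.4525 -0.0169  0.008 ]
cuptop [ 0.4522 -0.0494  0.1868]
```

Request:
{"api": "jog_arm", "payload": {
  "rows": [
    [255,[0,0,-0.7],[0,0,0]],
    [255,[0,0,-0.8],[0,0,0]],
    [255,[0,0,-0.7],[0,0,0]],
    [255,[0,0,-0.3],[0,0,0]],
    [255,[0,0,-0.1],[0,0,0]]
  ]
}}

```text
t: 7.0
position: [0.4586, -0.049, 0.0428]
ee_rot: [-0.002, -0.113, 0.994, 0.001]
wrist_force: [-1.4, 0.6, -2.2]
gripper_width: 0.558
grasp_force: 30.0
```

Request:
{"api": "jog_arm", "payload": {
  "rows": [
    [255,[0,0,0],[0,0,0]],
    [255,[0,0,0],[0,0,0]],
    [255,[0,0,-0.06],[0,0,0]],
    [255,[0,0,-0.05],[0,0,0]],
    [255,[0,0,0],[0,0,0]]
  ]
}}

```text
t: 7.42
position: [0.4605, -0.0498, 0.0408]
ee_rot: [0.001, -0.113, 0.994, -0.0]
wrist_force: [0.5, -0.1, -1.2]
gripper_width: 0.554
grasp_force: 30.0
```

Request:
{"api": "jog_arm", "payload": {
  "rows": [
    [255,[0,0,-0.04],[0,0,0]],
    [255,[0,0,0],[0,0,0]],
    [255,[0,0,-0.03],[0,0,0]],
    [255,[0,0,0],[0,0,0]],
    [255,[0,0,0],[0,0,0]]
  ]
}}

```text
t: 7.83
position: [0.46, -0.0496, 0.0374]
ee_rot: [-0.0, -0.113, 0.994, 0.0]
wrist_force: [-0.4, -0.1, -2.4]
gripper_width: 0.556
grasp_force: 30.0
```

Request:
{"api": "jog_arm", "payload": {
  "rows": [
    [255,[0,0,-0.02],[0,0,0]],
    [255,[0,0,-0.02],[0,0,0]],
    [255,[0,0,0],[0,0,0]],
    [255,[0,0,0],[0,0,0]],
    [255,[0,0,0],[0,0,0]]
  ]
}}

```text
t: 8.25
position: [0.4602, -0.0497, 0.0368]
ee_rot: [0.0, -0.113, 0.994, -0.0]
wrist_force: [-2.6, -0.0, 8.9]
gripper_width: 0.555
grasp_force: 30.0
```

Request:
{"api": "jog_arm", "payload": {
  "rows": [
    [255,[0,0,0.02],[0,0,0]],
    [80,[0,0,0],[0,0,0]],
    [60,[0,0,0],[0,0,0]],
    [0,[0,0,0],[0,0,0]],
    [0,[0,0,0],[0,0,0]]
  ]
}}

```text
t: 8.67
position: [0.4602, -0.0496, 0.0366]
ee_rot: [0.0, -0.113, 0.994, -0.0]
wrist_force: [0.0, 0.0, -0.2]
gripper_width: 0.792
grasp_force: 0.0
```

Request:
{"api": "jog_arm", "payload": {
  "rows": [
    [0,[0,0,0],[0,0,0]],
    [0,[0,0,0],[0,0,0]],
    [0,[0,0,0.3],[0,0,0]],
    [0,[0,0,0.6],[0,0,0]],
    [0,[0,0,0.9],[0,0,0]]
  ]
}}

```text
t: 9.08
position: [0.4577, -0.0488, 0.107]
ee_rot: [-0.003, -0.113, 0.994, 0.002]
wrist_force: [0.8, -0.1, -0.2]
gripper_width: 0.999
grasp_force: 0.0
```

Request:
{"api": "jog_arm", "payload": {
  "rows": [
    [0,[0,0,1],[0,0,0]],
    [0,[0,0,1],[0,0,0]],
    [0,[0,-0.2,0.6],[0,0,0]],
    [0,[0.1,-0.6,0],[0,0,0]],
    [0,[0.1,-0.8,0],[0,0,0]]
  ]
}}

```text
t: 9.5
position: [0.4692, -0.1132, 0.2152]
ee_rot: [0.002, -0.114, 0.993, -0.001]
wrist_force: [0.5, 0.0, -0.2]
gripper_width: 0.999
grasp_force: 0.0
```

Request:
{"api": "jog_arm", "payload": {
  "rows": [
    [0,[0.1,-0.9,0],[0,0,0]],
    [0,[0.1,-0.9,0],[0,0,0]],
    [0,[0.1,-0.9,0],[0,0,0]],
    [0,[0,-0.4,0],[0,0,0]],
    [0,[0,0,0],[0,0,0]]
  ]
}}

```text
t: 9.92
position: [0.4799, -0.241, 0.2121]
ee_rot: [-0.0, -0.111, 0.994, -0.0]
wrist_force: [-0.9, 0.5, 0.5]
gripper_width: 0.999
grasp_force: 0.0
```

```bash
python3 - <<'E'
from h import *
camera('top')
o,p,T=look('gauge',0.131,'w4.png'); print(o['position'],o['wrist_force'],o['q'])
E
```

```text
tcp [ 0.4796 -0.2386  0.212 ] t 9.97 yaxis deg 102.79
gauge 0.72 [223, 177, 265, 234] [ 0.4774 -0.2677  0.131 ]
[ 0.47964951 -0.23859996  0.21204527] [-0.83339521  0.13008521  0.43782194] [-6.70143625e-01  2.38391958e-01  1.57835217e+00  3.12077577e-04
  1.32623484e+00 -2.46428191e+00]
```

View pics/w4.png

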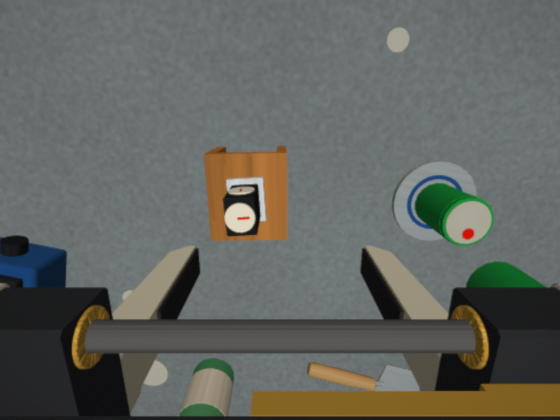

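The gauge's top dial is at (240,218), and the block is aligned with the fingers within a few degrees. The cup stands on the plate (plate 436,201) with its dot at (468,234).

```bash
python3 - <<'E'
from h import *
o=obs(); p=camera('wrist'); T=Tcam(p,o)
print(o['position'],pix2z(p,T,240.5,217.5,.131).round(4)); redpts(p,T,.078)
a=p['color'][130:260,180:310]; cv2.imwrite('pics/w4c.png',cv2.resize(a,None,fx=4.5,fy=4.5,interpolation=cv2.INTER_CUBIC))
E
```

```text
[ 0.47968191 -0.23636008  0.21232364] [ 0.4878 -0.2668  0.131 ]
red [465.3 233.4] 97 [ 0.4726 -0.0454  0.078 ]
```

View pics/w4c.png

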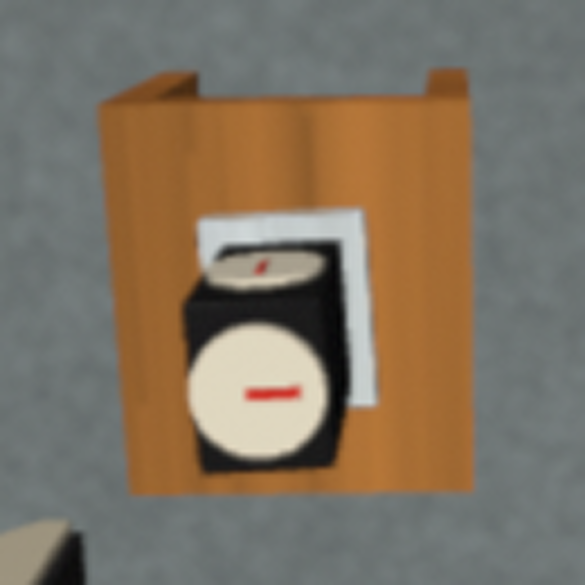

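Request:
{"api": "jog_arm", "payload": {
  "rows": [
    [0,[0.1,-0.4,0],[0,0,0.6]],
    [0,[0.1,-0.42,0],[0,0,0]],
    [0,[0,0,-0.5],[0,0,0]],
    [0,[0,0,-0.5],[0,0,0]],
    [0,[0,0,0],[0,0,0]]
  ]
}}

```text
t: 10.53
position: [0.4864, -0.2672, 0.1693]
ee_rot: [-0.002, -0.14, 0.99, 0.003]
wrist_force: [-0.4, 0.4, -0.7]
gripper_width: 0.999
grasp_force: 0.0
```

```bash
python3 - <<'E'
from h import *
camera('top'); camera('top')
o,p,T=look('gauge',0.131); print(o['position'])
cv2.imwrite('pics/w5.png',p['color']); print(proj(p,T,[o['position'][0],o['position'][1],.131]))
E
```

```text
tcp [ 0.4878 -0.2687  0.1726] t 10.63 yaxis deg 106.05
gauge 0.58 [256, 186, 299, 253] [ 0.4779 -0.2721  0.131 ]
[ 0.48783951 -0.26866335  0.17258635]
[278.93536183 234.1126227 ]
```

View pics/w5.png

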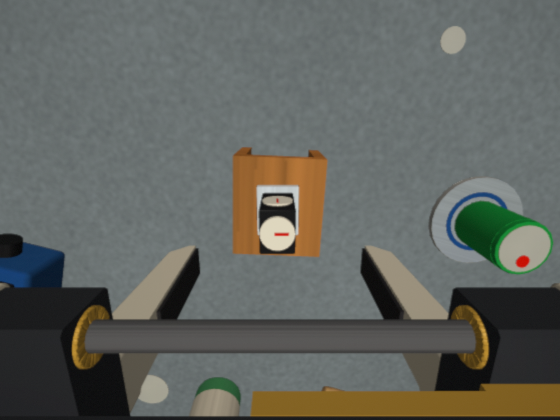

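The dial at (278,233) coincides with the tool axis at (279,234), and the block is parallel to the fingers. I'll descend and grip.

Request:
{"api": "jog_arm", "payload": {
  "rows": [
    [0,[0,0,-0.6],[0,0,0]],
    [0,[0,0,-0.7],[0,0,0]],
    [0,[0,0,-0.6],[0,0,0]],
    [0,[0,0,-0.29],[0,0,0]],
    [0,[0,0,0],[0,0,0]]
  ]
}}

```text
t: 11.15
position: [0.4871, -0.2692, 0.0835]
ee_rot: [-0.001, -0.139, 0.99, 0.001]
wrist_force: [-0.4, 0.1, 0.7]
gripper_width: 0.999
grasp_force: 0.0
```

Request:
{"api": "jog_arm", "payload": {
  "rows": [
    [0,[0,0,0],[0,0,0]],
    [255,[0,0,0],[0,0,0]],
    [255,[0,0,0],[0,0,0]],
    [255,[0,0,0],[0,0,0]],
    [255,[0,0,0],[0,0,0]]
  ]
}}

```text
t: 11.57
position: [0.4886, -0.2708, 0.0861]
ee_rot: [0.001, -0.139, 0.99, -0.001]
wrist_force: [0.8, -0.6, -0.4]
gripper_width: 0.759
grasp_force: 0.0
```

Request:
{"api": "jog_arm", "payload": {
  "rows": [
    [255,[0,0,0],[0,0,0]],
    [255,[0,0,0],[0,0,0]],
    [255,[0,0,0],[0,0,0]],
    [255,[0,0,0],[0,0,0]],
    [255,[0,0,0],[0,0,0]]
  ]
}}

```text
t: 11.98
position: [0.4881, -0.2704, 0.085]
ee_rot: [-0.0, -0.139, 0.99, 0.0]
wrist_force: [-0.5, -0.6, 0.7]
gripper_width: 0.404
grasp_force: 0.0
```

Request:
{"api": "jog_arm", "payload": {
  "rows": [
    [255,[0,0,0],[0,0,0]],
    [255,[0,0,0],[0,0,0]],
    [255,[0,0,0],[0,0,0]],
    [255,[0,0,0],[0,0,0]],
    [255,[0,0,0],[0,0,0]]
  ]
}}

```text
t: 12.4
position: [0.4881, -0.2704, 0.085]
ee_rot: [-0.0, -0.139, 0.99, -0.0]
wrist_force: [0.3, -0.4, -0.9]
gripper_width: 0.276
grasp_force: 30.0
```

Request:
{"api": "jog_arm", "payload": {
  "rows": [
    [255,[0,0,0.2],[0,0,0]],
    [255,[0,0,0.4],[0,0,0]],
    [255,[0,0,0.6],[0,0,0]],
    [255,[0,0,0.8],[0,0,0]],
    [255,[0,0,0.8],[0,0,0]]
  ]
}}

```text
t: 12.82
position: [0.4874, -0.2698, 0.198]
ee_rot: [-0.001, -0.139, 0.99, 0.001]
wrist_force: [1.1, 0.3, -1.4]
gripper_width: 0.278
grasp_force: 30.0
```

Request:
{"api": "jog_arm", "payload": {
  "rows": [
    [255,[0,0.3,0],[0,0,0]],
    [255,[-0.1,0.6,0],[0,0,0]],
    [255,[-0.1,0.7,0],[0,0,0]],
    [255,[-0.1,0.7,0],[0,0,0]],
    [255,[-0.1,0.7,0],[0,0,0]]
  ]
}}

```text
t: 13.23
position: [0.4713, -0.1489, 0.1968]
ee_rot: [-0.0, -0.139, 0.99, 0.0]
wrist_force: [0.3, 0.8, -1.2]
gripper_width: 0.277
grasp_force: 30.0
```

Request:
{"api": "jog_arm", "payload": {
  "rows": [
    [255,[0,0.6,0],[0,0,0]],
    [255,[0,0.3,0],[0,0,0]],
    [255,[0,0.1,0],[0,0,0]],
    [255,[0,0,0],[0,0,0]],
    [255,[0,0,0],[0,0,0]]
  ]
}}

```text
t: 13.65
position: [0.4724, -0.1112, 0.1971]
ee_rot: [0.0, -0.139, 0.99, -0.0]
wrist_force: [-0.4, -0.2, -1.8]
gripper_width: 0.279
grasp_force: 30.0
```

```bash
python3 - <<'E'
from h import *
camera('top')
for i in range(2):
    o=obs(); p=camera('wrist'); T=Tcam(p,o); print(o['position'],o['wrist_force']); redpts(p,T,.078)
cv2.imwrite('pics/w6.png',p['color'])
print('tip proj',proj(p,T,o['position']-[0,0,.07]))
p=camera('top');redpts(p,Tcam(p),.078); p=camera('side');redpts(p,Tcam(p),.078);cv2.imwrite('pics/s6.png',p['color'])
E
```

```text
[ 0.47237378 -0.1115152   0.19701674] [ 1.15343059 -0.2225448  -1.6428599 ]
red [347.  222.1] 109 [ 0.4726 -0.045   0.078 ]
red [286.5 308.5] 86 [ 0.579  -0.0735  0.078 ]
[ 0.4723277  -0.11161982  0.1969577 ] [ 0.67141095 -1.02122263 -1.35442189]
red [347.2 222.3] 107 [ 0.4726 -0.0448  0.078 ]
red [286.5 308.5] 86 [ 0.5789 -0.0737  0.078 ]
tip proj [279.18919416 220.6877921 ]
red [353.7 159.7] 47 [0.8722 0.3083 0.078 ]
```

View pics/w6.png

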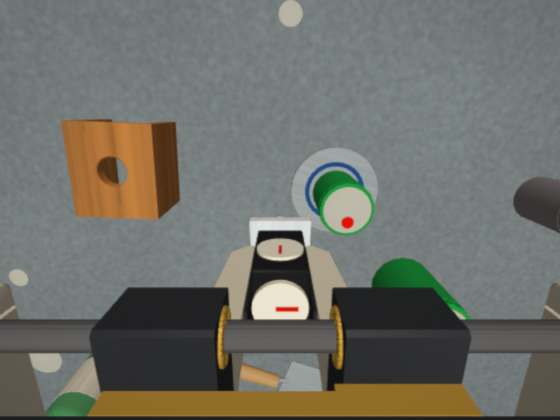

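Request:
{"api": "jog_arm", "payload": {
  "rows": [
    [255,[0,0.4,0],[0,0,0]],
    [255,[0,0.6,0],[0,0,0]],
    [255,[0,0.5,-0.1],[0,0,0]],
    [255,[0,0.17,-0.5],[0,0,0]],
    [255,[0,0,-0.37],[0,0,0]]
  ]
}}

```text
t: 14.32
position: [0.4722, -0.0425, 0.1579]
ee_rot: [0.001, -0.139, 0.99, 0.0]
wrist_force: [-0.1, -0.5, -3.0]
gripper_width: 0.278
grasp_force: 30.0
```

```bash
python3 - <<'E'
from h import *
camera('top')
w=cv2.imread('pics/w6.png'); p=camera('wrist'); o=obs(); print(o['position'],o['wrist_force'])
o2=dict(o); o2['position']=np.array([.4723,-.1116,.197]); print('dial in w6',pix2z(p,Tcam(p,o2),280,306,.243))
p=camera('side'); T=Tcam(p); c=o['position']-[0,0,.07]
print('tip',proj(p,T,c),'dot',proj(p,T,[.4726,-.045,.078])); redpts(p,T,.078)
u,v=map(int,proj(p,T,c)); a=p['color'][v-55:v+45,u-60:u+60]; cv2.imwrite('pics/s7.png',cv2.resize(a,None,fx=5,fy=5,interpolation=cv2.INTER_CUBIC)); print(u-60,v-55)
E
```

```text
[ 0.47038873 -0.04309346  0.15612981] [ 0.74941504  0.1819675  -1.48804648]
dial in w6 [ 0.47103311 -0.11136605  0.243     ]
tip [220.31213477 242.53818306] dot [221.76169005 246.29344346]
red [353.7 159.7] 47 [0.8722 0.3083 0.078 ]
160 187
```

View pics/s7.png

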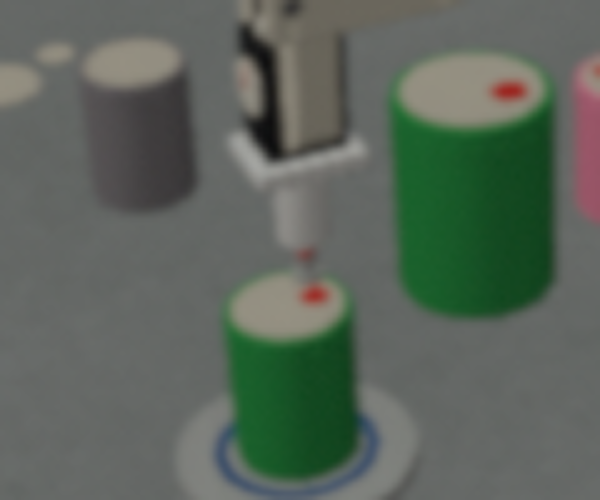

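Request:
{"api": "jog_arm", "payload": {
  "rows": [
    [255,[0,0,0],[0,0,0]],
    [255,[0,0,-0.1],[0,0,0]],
    [255,[0,0,0],[0,0,0]],
    [255,[0,0,0],[0,0,0]],
    [255,[0,0,0],[0,0,0]]
  ]
}}

```text
t: 14.88
position: [0.4723, -0.0439, 0.1546]
ee_rot: [0.0, -0.139, 0.99, -0.0]
wrist_force: [0.0, -1.0, -1.5]
gripper_width: 0.281
grasp_force: 30.0
```

Request:
{"api": "jog_arm", "payload": {
  "rows": [
    [255,[0.03,-0.03,0],[0,0,0]],
    [255,[0,0,-0.08],[0,0,0]],
    [255,[0,0,-0.08],[0,0,0]],
    [255,[0,0,0],[0,0,0]],
    [255,[0,0,0],[0,0,0]]
  ]
}}

```text
t: 15.3
position: [0.473, -0.0447, 0.1476]
ee_rot: [-0.0, -0.139, 0.99, 0.0]
wrist_force: [0.2, 0.4, -0.6]
gripper_width: 0.279
grasp_force: 30.0
```

Request:
{"api": "jog_arm", "payload": {
  "rows": [
    [255,[0,0,-0.05],[0,0,0]],
    [255,[0,0,-0.05],[0,0,0]],
    [255,[0,0,0],[0,0,0]],
    [255,[0,0,0],[0,0,0]],
    [255,[0,0,0],[0,0,0]]
  ]
}}

```text
t: 15.72
position: [0.4733, -0.0448, 0.1439]
ee_rot: [0.0, -0.139, 0.99, -0.0]
wrist_force: [-0.7, 0.4, 0.6]
gripper_width: 0.282
grasp_force: 30.0
```

```bash
cat > f.py <<'E'
from h import *
f=[];z=[]
for i in range(12): o=obs(); f.append(o['wrist_force']); z.append(o['position']); p=camera('side')
print(np.mean(f,0).round(2),np.mean(z,0).round(4),o['t'])
T=Tcam(p); u,v=map(int,proj(p,T,o['position']-[0,0,.065])); a=p['color'][v-30:v+25,u-33:u+33]; cv2.imwrite('pics/s8.png',cv2.resize(a,None,fx=10,fy=10,interpolation=cv2.INTER_CUBIC))
E
python3 f.py
```

```text
[-0.31 -0.04  0.34] [ 0.4733 -0.0448  0.1439] 16.2667
```

View pics/s8.png

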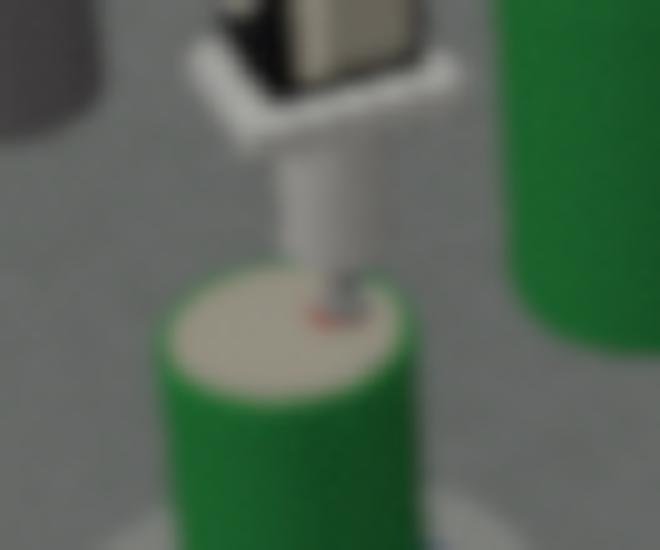

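Request:
{"api": "jog_arm", "payload": {
  "rows": [
    [255,[-0.02,0,-0.03],[0,0,0]],
    [255,[0,0,-0.03],[0,0,0]],
    [255,[0,0,0],[0,0,0]],
    [255,[0,0,0],[0,0,0]],
    [255,[0,0,0],[0,0,0]]
  ]
}}

```text
t: 16.73
position: [0.4729, -0.0449, 0.1416]
ee_rot: [0.0, -0.139, 0.99, -0.0]
wrist_force: [2.0, 1.4, -0.3]
gripper_width: 0.278
grasp_force: 30.0
```

Request:
{"api": "jog_arm", "payload": {
  "rows": [
    [255,[0,0,0],[0,0,0]],
    [255,[0,0,0],[0,0,0]],
    [255,[0,0,0],[0,0,0]],
    [255,[0,0,0],[0,0,0]],
    [255,[0,0,0],[0,0,0]]
  ]
}}

```text
t: 17.15
position: [0.4725, -0.0449, 0.1415]
ee_rot: [0.0, -0.139, 0.99, -0.0]
wrist_force: [2.2, -0.2, 0.7]
gripper_width: 0.274
grasp_force: 30.0
```

```bash
python3 f.py; python3 -c "
from h import *
from scipy import ndimage
a=cv2.imread('pics/s8.png'); h=cv2.cvtColor(a,cv2.COLOR_BGR2HSV); m=((h[...,0]<8)|(h[...,0]>172))&(h[...,1]>70); y,x=np.nonzero(m); print(m.sum(), x.min() if m.any() else 0,x.max() if m.any() else 0,y.min() if m.any() else 0,y.max() if m.any() else 0)"
```

```text
[1.88 0.01 0.67] [ 0.4725 -0.0449  0.1415] 17.7
0 0 0 0 0
```

Request:
{"api": "jog_arm", "payload": {
  "rows": [
    [255,[0.015,0,-0.03],[0,0,0]],
    [255,[0,0,0],[0,0,0]],
    [255,[0,0,0],[0,0,0]],
    [255,[0,0,0],[0,0,0]],
    [255,[0,0,0],[0,0,0]]
  ]
}}

```text
t: 18.17
position: [0.4727, -0.0448, 0.1401]
ee_rot: [-0.0, -0.139, 0.99, 0.0]
wrist_force: [-0.6, -1.0, 1.2]
gripper_width: 0.279
grasp_force: 30.0
```

Request:
{"api": "jog_arm", "payload": {
  "rows": [
    [255,[0,0,0],[0,0,0]],
    [255,[0,0,0],[0,0,0]],
    [255,[0,0,0],[0,0,0]],
    [255,[0,0,0],[0,0,0]],
    [255,[0,0,0],[0,0,0]]
  ]
}}

```text
t: 18.58
position: [0.4729, -0.0447, 0.1401]
ee_rot: [-0.0, -0.139, 0.99, 0.0]
wrist_force: [-1.0, -0.1, 1.4]
gripper_width: 0.276
grasp_force: 30.0
```

```bash
python3 f.py; python3 - <<'E'
from h import *
a=cv2.resize(cv2.imread('pics/s8.png'),(66,55),interpolation=cv2.INTER_AREA).astype(int)
r=a[...,2]-a[...,:2].max(2); ys,xs=np.nonzero(r>18); print([(x,y,r[y,x]) for x,y in zip(xs,ys)])
o=obs(); p=camera('side'); T=Tcam(p); f=np.array([int(v) for v in proj(p,T,o['position']-[0,0,.065])])-[33,30]
print('dot px',proj(p,T,[.4726,-.045,.078])-f,'tip px',proj(p,T,[o['position'][0],o['position'][1],.079])-f)
E
```

```text
[-0.96 -0.38  1.4 ] [ 0.4729 -0.0447  0.1402] 19.1333
[]
dot px [32.76169005 29.29344346] tip px [32.92584465 28.78978006]
```

```bash
python3 - <<'E'
from h import *
a=cv2.resize(cv2.imread('pics/s8.png'),(66,55),interpolation=cv2.INTER_AREA).astype(int)
r=a[...,2]-a[...,1]; print('rows26-35, cols 26-42'); print(r[24:36,26:43]); print(a[24:36,26:43].sum(2)//3)
E
```

```text
rows26-35, cols 26-42
[[ -8  -6  -3  -1   1   1   1   2   1   1   1  -1  -3  -4  -4  -3  -4]
 [ -3   0   0   1   1   2   1   2   2   2  -2  -6 -10  -7  -5  -4  -3]
 [  3   4   4   4   3   2   1   1   1   0  -2  -9 -15 -15 -10  -6  -3]
 [  5   5   5   5   6   4   1   0   1   0  -1  -5 -11 -18 -17 -11  -4]
 [  5   5   6   7  10  11   6   2   1   1   1   0  -4 -16 -24 -17  -8]
 [  5   5   5   7  13  17  15  10   6   5   6   3  -2 -13 -26 -24 -10]
 [  5   5   5   6  10  15  17  14  10   9   8   6  -1 -14 -30 -28 -13]
 [  6   5   5   5   7   9  11   9   8   7   7   5  -1 -16 -34 -32 -15]
 [  5   5   5   6   6   6   6   6   6   6   6   3  -4 -20 -38 -34 -16]
 [  5   5   5   5   5   4   5   5   5   5   4  -2 -14 -31 -43 -32 -16]
 [  5   5   5   6   6   5   4   3   3   0  -5 -13 -27 -42 -46 -31 -15]
 [  5   4   4   4   4   3   2  -2  -6 -13 -22 -31 -42 -49 -44 -28 -13]]
[[112 119 128 135 135 132 126 120 115 110 106 101  98  98  99 100  99]
 [127 131 134 136 135 131 126 120 114 109 106 102  98  97  98  98  98]
 [137 137 137 136 133 128 124 117 111 107 109 108 103  98  96  98  99]
 [139 139 139 136 130 124 119 111 105 105 112 118 115 104  96  96  98]
 [139 140 139 137 131 123 116 108 103 102 111 122 123 112  97  94  98]
 [140 140 140 138 132 123 113 106 103 103 113 125 128 117  99  93  96]
 [140 140 140 139 136 128 121 115 113 114 122 130 131 118  98  88  92]
 [140 141 141 140 139 136 132 129 129 130 133 135 130 113  92  84  90]
 [140 141 141 140 140 139 138 137 137 137 136 134 124 104  83  78  88]
 [140 140 140 140 140 139 139 139 138 137 134 126 112  90  71  72  87]
 [139 140 140 139 139 139 138 138 136 132 123 109  91  70  58  66  84]
 [138 138 138 137 137 137 134 131 126 117 103  85  67  52  49  62  82]]
```

```bash
python3 -c "
from h import *
print(env.sign_off())"
```

```text
the job is handed in; nothing more can be done
None
```

The job is handed in. The green cup stands on the plate, and the gauge is still held upright on its red dot. By my estimate the foot is about 8 mm in at 2.9 N and 2–3 mm off the dot's centre; no verdict came back.

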